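# Fetch the missing carving gouge and lay it in its place on the sloping tool rest

### The job

Pull open the top drawer of the tool chest, take out the carving gouge with the yellow band and lay it in the empty place of the sloping tool rest (the one with the yellow mark), the same way as the other two lie: cutting end up the slope in the upper notch, handle in the lower notch, its butt down at the front stop strip. Lower it into the notches in the gripper rather than letting it drop, and leave the other gouges, the hammer and the sharpening stone where they are; the drawer may stay open.

Things in the scene. Friction and masses are not known exactly. Their poses are not given: they have to be found in the camera images.
- chest_drawer0_handle (a point): Bench-top tool chest (grey, green drawer fronts, 280 deep x 340 wide x 140 mm high, fixed, facing the robot): middle of the top drawer's handle, a level steel bar 11 mm thick, 120 mm long along this frame's y axis, its centre line 35 mm clear of the drawer front, 103 mm above the bench, 37 mm below the chest's top. The drawer slides out along this frame's -x axis.
- chest_drawer0 (a joint): How far the top drawer is open, in m: 0 shut, at most 0.197; ajar by 0 to 0.02 at the start. About 1 N of friction; it stays where it is left. Inside it is 235 deep x 298 wide, floor 80 mm above the bench, sides to 118 mm; its front is 15 mm thick and rises to 127 mm above the bench.
- gouge: Gouge with a yellow band, lying across the top drawer, butt to the robot's right. 240 mm long, 0.12 to 0.22 kg. Origin: on its centre line near the balance point, 95 mm from the butt, 13 mm above the drawer floor, 50 to 90 mm behind the drawer front. x axis towards the cutting edge, z up. Eight-sided handle, 122 mm long, 26 mm across flats, flats at +-y: grip here. Shank 10 mm thick.
- gouge_butt (a point): Centre of the butt end of that gouge's handle, 95 mm behind its origin.
- gouge_shank (a point): Point on the centre line of that gouge's round shank, 165 mm from the butt: it lies over the upper rail when the gouge is in its place.
- tool_rest: Sloping wooden rest, fixed: base board 190 x 256 x 18 mm, cheeks, two notched rails rising at 28 degrees away from the robot, a stop strip at the low front standing 7 mm above the gouges' centre lines. Three places 76 mm apart. Origin: centre of its underside; x horizontally up the slope, y across. Highest wood 141 mm above the bench; between the rails it is open 40 mm below a handle.
- yellow_mark: The empty place (any of the three), shown by a yellow bar 30 x 10 mm on the stop strip's top edge. Origin: where the gouge's origin lies once laid, 95 mm above the bench; axes level, x horizontally up the slope. Handle notch: crosses 30 mm from the butt, floor 16 mm wide, 18 mm deep. Shank notch: 165 mm from the butt, floor 8 mm wide, 15 mm deep. Flanks 45 degrees, rails 18 mm thick.
- place_butt (a point): Where the centre of the butt lies when the gouge is in its place, against the stop strip, 50 mm above the bench.
- place_shank (a point): Where the shank point (165 mm from the butt) lies when the gouge is in its place, over the upper rail, 127 mm above the bench. The line from place_butt to here is the centre line of the laid gouge, rising at 28 degrees.
- gouge_red: Bystander: gouge with a red band, same size, loose, lying in its place on the rest. Origin on its centre line 95 mm from the butt; axes level, x horizontally up the slope.
- gouge_blue: Bystander: gouge with a blue band, same size, loose, lying in its place on the rest. Origin and axes as for the red one.
- hammer: Bystander: hammer with a yellow handle, 280 mm long, about 40 mm high, lying on the bench in front of the robot. x axis from handle to head.
- stone: Bystander: two-coloured sharpening stone, 150 x 50 x 25 mm, lying on the bench before the tool rest. Origin: centre of its underside; x along its length.

How it is judged (in metres and radians):
On the way, in this order (a step that is already met when the one before it is completed fails the run):
1. the top drawer has been pulled open by more than 100 mm (value of joint chest_drawer0 above 0.1 m), for 0.1 s.
2. the gouge is in its place (butt and shank each within 20 mm of where they belong) while the fingers still hold it (distance between gouge_butt and place_butt below 0.02 m and distance between gouge_shank and place_shank below 0.02 m and contact force between the fingers and gouge above 0.5 N), for 0.1 s.
At the end, for the whole second after the job is handed in: The gouge lies at rest in both notches of the empty place, cutting end up the slope: the centre of its butt within 15 mm of its point at the stop strip, and its shank within 15 mm of its point over the upper rail (distance between gouge_butt and place_butt below 0.015 m and distance between gouge_shank and place_shank below 0.015 m and linear speed of gouge below 0.02 m/s); the robot touches nothing.
It fails at once if one of the other two gouges moved by more than 20 mm (distance of any of gouge_red, gouge_blue from where it was at the start of the episode above 0.02 m).
It fails at once if the hammer or the sharpening stone moved by more than 30 mm (distance of any of hammer, stone from where it was at the start of the episode above 0.03 m).
It also fails if it takes over 58 s, if anything falls off the work surface, if the arm or the gripper's body presses on something with over 40 N, if the wrist force passes 120 N, or if a joint passes its speed limit or range.

### The arm

A 6-joint arm with a two-finger parallel gripper is mounted at the origin on the work surface. World frame = base frame: x ahead of the robot, y to its left, z up, the work surface at z = 0. Lengths are in mm, angles in rad, forces in N, time in s.
With the tool pointing down it reaches from about 350 to 925 mm from the base axis. Payload 6.4 kg.
Tool frame: the origin (TCP) lies on the centre line of the jaws, within the pads' length; the fingertips stand 22 mm ahead of it and the grasp point (between the pads) lies 3 mm ahead of it (env.finger_overhang is the z of the fingertips in the tool frame, in mm); z points along the fingers, y is the direction in which the jaws open and shut (so a half turn about z gives the same grasp; the last joint's range is limited). The gripper opens to 94 mm and grips with 3 to 60 N. Pads are 16 mm wide; open, the fingers measure 119 mm over their backs; the gripper's body (75 mm by 177 mm) begins 78 mm behind the grasp point.
Start: joints at [-1.502, 0.245, 1.558, -0, 1.339, -0.174], TCP at [156.278, -630.945, 227.455] pointing down, gripper open.
Joint ranges: [-3.13, 3.13], [-1.02, 2.26], [0.13, 2.54], [-0.95, 4.09], [0.21, 2.88], [-2.74, 2.74]. Speed limits (rad/s): [2.57, 2.57, 3.14, 3.14, 3.14, 3.14].

### API

Orientations are given as a 3x3 rotation matrix whose columns are the frame's x, y, z axes.
In Python, from plant import env, imaging gives the robot as it stands.
- The arm moves only by the tool move_arm, never from a script. Its argument "deltas" is a list that holds one entry, the list of rows, each a list of 7 numbers: the shift along the world's x, y, z in mm, then the turn, a rotation vector about the world's x, y, z in degrees, then the gripper command: -1 is shut, 1 is fully open, values between are in proportion. In form: [[[dx, dy, dz, rx, ry, rz, hand], ...]]. A call has 1 to 12 rows; each row shifts and turns the commanded pose from where the row before left it; what a row does not reach is not made up. A row lasts 1/10 s, in which the tool goes at most 50 mm and 8.59 degrees, less where a joint would pass 70% of its speed; a pose out of reach is approached as far as the arm can. A call with a gripper value outside its range is refused whole. The fingers move at their own pace and stop on an object; "newtons" is the grip in N (left out, the last holds). Time passes only in rows, so rows that do not move let the fingers close. It gives the time, the measured TCP pose, the force and the opening at its end, in the units of the state.
- env.observe(): the state, without advancing time (a new reading comes with each control period).
- imaging.snapshot(name): name is "scene" or "side" or "wrist"; returns the picture (384x512x3 uint8, red, green, blue); there is no depth.
- imaging.camera_info(name): a dict with "intrinsics" (3x3 intrinsics, pixels), "rvec" (rotation vector, rad) and "tvec" (3), from world to camera coordinates, as OpenCV has them. Camera axes: x right, y down, z forward; pixel columns grow to the right and rows downward; lengths in mm; the calibration is good to about 2 mm. A picture is of the moment at which its call begins: read the wrist's pose just before it. camera_info takes no time and is no camera call; for the wrist camera it gives the pose at the moment of the call.
- env.finish_job(): hands the job in, once; it reports no verdict.
The state is a dict: "clock": time; "joint_pos": joint angles; "dq": joint speeds; "tau": joint torques, N m; "tcp_pos": TCP position; "tool_rot": TCP orientation; "wrist_force": force on the tool from outside, world axes, zero at the start; "moment": the same for the moment, N m; "gripper_width": finger opening in mm.
Only numpy, scipy, OpenCV 4.12 (cv2) and the standard library are available. Lean on these libraries where they do the work, as an engineer would, in place of code of your own. Each camera call takes 0.05 s, during which the arm holds its last target. There are 200 camera calls.

## Working session

There is one attempt and no reset: what is moved stays moved. The work goes in short steps, Python scripts to look and compute and a tool call to move; the robot and the scene stay as the last step left them, time stands still between calls to the robot, and variables do not carry over. Pictures are saved under pics/ and viewed, about 8 in all and at most 12, crops included, and the job is handed in when it is done.

Besides the shell and the picture viewer there is one more tool, called by a JSON object that holds its "fn" and its "kwargs", one argument or row to a line. move_arm: Moves the arm, as the interface text tells. Its arguments: {"type":"object","properties":{"deltas":{"type":"array"},"newtons":{"type":"number"}},"required":["deltas"]}

```bash
ls; mkdir -p pics
cat > h.py <<'E'
import numpy as np,cv2
from plant import env,imaging
def cam(n):
    c=imaging.camera_info(n);return np.array(c["intrinsics"],float),cv2.Rodrigues(np.array(c["rvec"],float))[0],np.array(c["tvec"],float).ravel()
def ray(n,uv,c=None):
    K,R,t=c or cam(n);d=R.T@np.linalg.inv(K)@np.array([*uv,1.]);return -R.T@t,d/np.linalg.norm(d)
def onz(n,uv,z,c=None):
    o,d=ray(n,uv,c);return o+d*(z-o[2])/d[2]
def tri(a,ua,b,ub,ca=None,cb=None):
    o,d=ray(a,ua,ca);p,e=ray(b,ub,cb);s=np.linalg.lstsq(np.c_[d,-e],p-o,rcond=None)[0]
    A=o+s[0]*d;B=p+s[1]*e;return (A+B)/2,np.linalg.norm(A-B)
def proj(n,P,c=None):
    K,R,t=c or cam(n);q=K@(R@np.array(P,float)+t);return q[:2]/q[2]
E
python3 - <<'E'
from h import *
for n in("scene","side"):
    im=imaging.snapshot(n);cv2.imwrite(f"pics/{n}0.png",cv2.resize(im[:,:,::-1],(800,600),interpolation=cv2.INTER_CUBIC));cv2.imwrite(f"pics/{n}0raw.png",im[:,:,::-1])
    K,R,t=cam(n);print(n,-R.T@t,K[0,0],R[2])
print(env.observe())
E
```

```text
pics
scene [1411.48683684 -241.63457502 1047.31514837] 454.3889651093811 [-0.68444895  0.15688712 -0.71198038]
side [ -8.6250337  842.62842139 983.44597255] 482.4898328962118 [ 0.37687361 -0.64763556 -0.66221935]
{'clock': 0.1, 'joint_pos': array([-1.50209862e+00,  2.45736972e-01,  1.55884087e+00, -1.56110322e-05,
        1.33870920e+00, -1.74082449e-01]), 'dq': array([-0.0026924 , -0.00124127, -0.0043223 ,  0.00199609,  0.00172142,
        0.00140889]), 'tau': array([ 2.69190468e-04, -4.16912019e+01, -3.15526628e+01,  6.87081716e-02,
        3.09265510e-02, -5.49310698e-05]), 'tcp_pos': array([ 156.24044757, -630.44156398,  226.48771677]), 'tool_rot': array([[ 9.70672523e-01,  2.40405566e-01, -1.31465805e-04],
       [ 2.40405441e-01, -9.70671093e-01,  1.68935026e-03],
       [ 2.78519150e-04, -1.67141098e-03, -9.99998564e-01]]), 'wrist_force': array([ 0.01182714, -0.41886374, -0.41344119]), 'moment': array([ 0.00944025,  0.02706523, -0.04096344]), 'gripper_width': 93.89165015556507}
```

View pics/scene0.png

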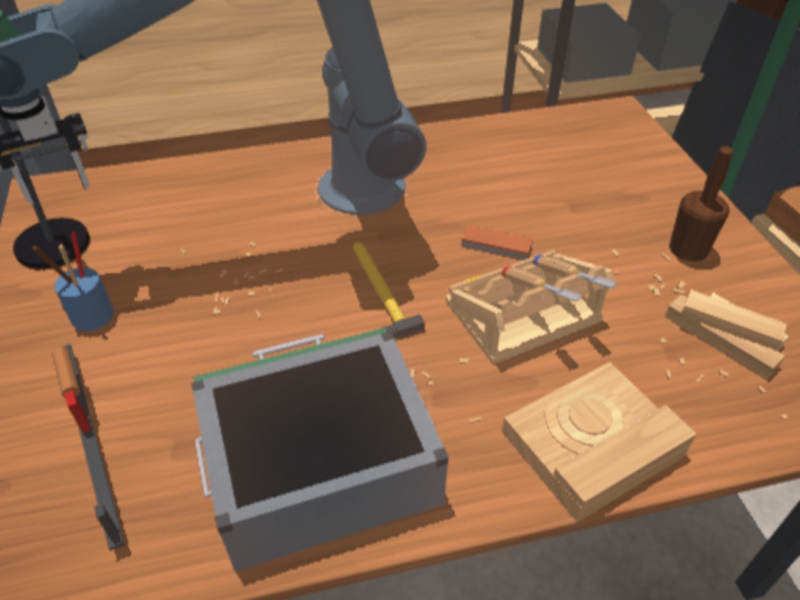

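View pics/side0.png

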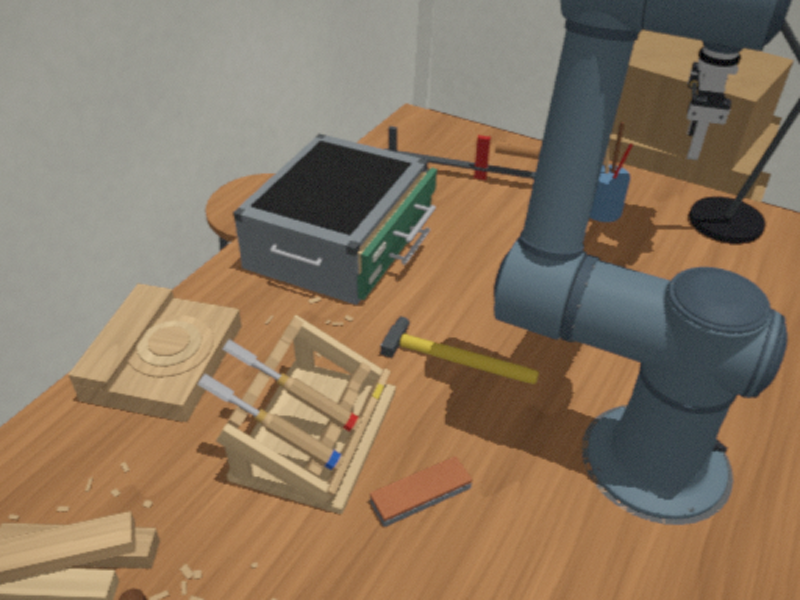

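The two views agree. The chest is ahead-right with its top handle at scene (255,355)-(322,338) in the enlarged picture. The rest is ahead-left, with its yellow mark at side (378,391) and scene (470,280). The empty place is the rightmost one, and the hammer lies between chest and rest.

Run:
```python
from h import *
k=512/800
S=lambda u,v:((u+.5)*k-.5,(v+.5)*k-.5)
def blob(n,lo,hi,box):
    im=cv2.imread(f"pics/{n}0raw.png");h=cv2.cvtColor(im,cv2.COLOR_BGR2HSV);m=cv2.inRange(h,lo,hi)
    M=np.zeros_like(m);x0,y0,x1,y1=[int(b*k) for b in box];M[y0:y1,x0:x1]=m[y0:y1,x0:x1]
    nn,l,s,c=cv2.connectedComponentsWithStats(M);i=1+np.argmax(s[1:,4]) ;print(n,s[i],c[i]/k);return c[i]
Y=((24,150,120),(34,255,255));Rd=((0,190,90),(6,255,255));B=((105,150,80),(125,255,255))
for nm,cl in(("yel",Y),("red",Rd),("blue",B)):
    a=blob("scene",*cl,(445,245,560,310));b=blob("side",*cl,(310,370,395,480))
    print(nm,tri("scene",a,"side",b))
for nm,a,b in(("hL",(322,338),(410,234)),("hR",(255,355),(434,208))):
    print(nm,onz("scene",S(*a),103),onz("side",S(*b),103),tri("scene",S(*a),"side",S(*b)))
for nm,a in(("nearL",(388,333)),("nearR",(196,384)),("farL",(446,458)),("farR",(222,523))):print(nm,onz("scene",S(*a),140))
for nm,a in(("nearL",(352,246)),("nearR",(427,163)),("farL",(238,214)),("farR",(321,138))):print(nm,onz("side",S(*a),140))
print("hammer head",onz("side",S(395,338),20),"end",onz("side",S(537,377),15))
print("stone",onz("side",S(372,498),25),onz("side",S(470,478),25))
```

```text
Traceback (most recent call last):
ValueError: attempt to get argmax of an empty sequence
```

Run:
```python
from h import *
k=512/800
S=lambda u,v:((u+.5)*k-.5,(v+.5)*k-.5)
def blob(n,lo,hi,box):
    im=cv2.imread(f"pics/{n}0raw.png");h=cv2.cvtColor(im,cv2.COLOR_BGR2HSV);m=cv2.inRange(h,lo,hi)
    M=np.zeros_like(m);x0,y0,x1,y1=[int(b*k) for b in box];M[y0:y1,x0:x1]=m[y0:y1,x0:x1]
    nn,l,s,c=cv2.connectedComponentsWithStats(M)
    if nn<2: print(n,"none");return None
    i=1+np.argmax(s[1:,4]) ;print(n,s[i],c[i]/k);return c[i]
Y=((22,170,110),(36,255,255));Rd=((0,170,70),(7,255,255));B=((105,120,60),(125,255,255))
man={"yel":(470,280),"red":(507,271),"blue":(538,260)}
for nm,cl in(("yel",Y),("red",Rd),("blue",B)):
    a=blob("scene",*cl,(455,248,560,300));b=blob("side",*cl,(310,370,395,480))
    if a is None:a=S(*man[nm])
    print(nm,tri("scene",a,"side",b))
for nm,a,b in(("hL",(322,338),(410,234)),("hR",(255,355),(434,208))):
    print(nm,onz("scene",S(*a),103),onz("side",S(*b),103),tri("scene",S(*a),"side",S(*b)))
for nm,a in(("nearL",(388,333)),("nearR",(196,384)),("farL",(446,458)),("farR",(222,523))):print(nm,onz("scene",S(*a),140))
for nm,a in(("nearL",(352,246)),("nearR",(427,163)),("farL",(238,214)),("farR",(321,138))):print(nm,onz("side",S(*a),140))
print("hammer head",onz("side",S(395,338),20),"end",onz("side",S(537,377),15))
print("stone",onz("side",S(372,498),25),onz("side",S(470,478),25))
```

```text
scene none
side noneTraceback (most recent call last):
  File "<stdin>", line 15, in <module>
  File "h.py", line 10, in tri
    o,d=ray(a,ua,ca);p,e=ray(b,ub,cb);s=np.linalg.lstsq(np.c_[d,-e],p-o,rcond=None)[0]
                         ~~~^^^^^^^^^
  File "h.py", line 6, in ray
    K,R,t=c or cam(n);d=R.T@np.linalg.inv(K)@np.array([*uv,1.]);return -R.T@t,d/np.linalg.norm(d)
                                                      ^^^^^^^^
TypeError: Value after * must be an iterable, not NoneType
```

Run:
```python
from h import *
k=512/800
S=lambda u,v:((u+.5)*k-.5,(v+.5)*k-.5)
for n,pts in(("scene",((470,280),(507,271),(538,260))),("side",((378,391),(351,422),(333,460)))):
    h=cv2.cvtColor(cv2.imread(f"pics/{n}0raw.png"),cv2.COLOR_BGR2HSV)
    for p in pts:
        u,v=np.round(S(*p)).astype(int);print(n,p,h[v,u],h[v,u-1],h[v,u+1])
for nm,a,b in(("yel",(470,280),(378,391)),("red",(507,271),(351,422)),("blue",(538,260),(333,460)),("hL",(322,338),(410,234)),("hR",(255,355),(434,208))):
    print(nm,tri("scene",S(*a),"side",S(*b)))
for nm,a,b in(("hL",(322,338),(410,234)),("hR",(255,355),(434,208))):print(nm,onz("scene",S(*a),103),onz("side",S(*b),103))
for nm,a in(("nearL",(388,333)),("nearR",(196,384)),("farL",(446,458)),("farR",(222,523))):print(nm,onz("scene",S(*a),140))
for nm,a in(("nearL",(352,246)),("nearR",(427,163)),("farL",(238,214)),("farR",(321,138))):print(nm,onz("side",S(*a),140))
print("hammer head",onz("side",S(395,338),20),"end",onz("side",S(537,377),15))
print("stone",onz("side",S(372,498),25),onz("side",S(470,478),25))
```

```text
scene (470, 280) [ 19 149 209] [ 21 154 223] [ 18 138 211]
scene (507, 271) [ 10 134 187] [  5 170 187] [ 14 116 189]
scene (538, 260) [  4  50 154] [118  92 149] [ 13 104 184]
side (378, 391) [ 25 161 206] [ 25 157 206] [ 24 156 198]
side (351, 422) [  1 186 177] [  1 187 175] [  2 188 175]
side (333, 460) [108 184 159] [108 181 159] [109 173 161]
yel (array([429.08729793, 140.20625294,  51.50993163]), np.float64(0.4150020899896071))
red (array([428.328481  , 220.19632811,  57.44578385]), np.float64(2.907462702112765))
blue (array([411.80003509, 294.32281153,  57.24334778]), np.float64(3.66673763557101))
hL (array([ 561.08795967, -185.05111323,  109.9573718 ]), np.float64(11.891994221544653))
hR (array([ 567.91954519, -302.54039018,  100.94147833]), np.float64(5.243970829920139))
hL [ 560.58724108 -180.6603663   103.        ] [ 564.06816003 -200.63762969  103.        ]
hR [ 572.36084649 -300.5790944   103.        ] [ 566.056882   -303.37655849  103.        ]
nearL [609.25357759 -70.71169747 140.        ]
nearR [ 644.45863442 -396.85025566  140.        ]
farL [871.33475403 -42.88435658 140.        ]
farR [ 898.67544736 -371.11639826  140.        ]
nearL [612.96922413 -69.77981823 140.        ]
nearR [ 634.03814668 -395.1079147   140.        ]
farL [856.8943317  -41.43319744 140.        ]
farR [ 886.82598114 -365.6248533   140.        ]
hammer head [484.36601272  -8.72408964  20.        ] end [225.76811466 -56.73811588  15.        ]
stone [339.62068757 304.13418208  25.        ] [230.68613413 198.14905524  25.        ]
```

{"fn": "move_arm", "kwargs": {
  "deltas": [
    [[0,10,30,0,0,5,1],[10,20,30,0,0,7,1],[30,30,20,0,0,7,1],[35,30,0,0,0,7,1],[35,30,0,0,0,7,1],[35,30,0,0,0,7,1],[35,30,0,0,0,7,1],[35,30,0,0,0,7,0.2],[35,30,0,0,0,7,-0.3],[35,30,0,0,0,7,-0.3],[35,30,0,0,0,7,-0.3],[35,30,0,0,0,6.6,-0.3]]
  ]
}}

```text
clock: 1.3
tcp_pos: [512.3, -299.3, 307.1]
tool_rot: [[-0.101, 0.995, -0.0], [0.995, 0.101, 0.0], [0.0, -0.0, -1.0]]
wrist_force: [-0.5, -0.3, 0.6]
gripper_width: 57.4
```

{"fn": "move_arm", "kwargs": {
  "deltas": [
    [[20,30,-20,0,0,0,-0.3],[10,30,-20,0,0,0,-0.3],[0,0,0,0,0,0,-0.3],[0,0,0,0,0,0,-0.3]]
  ]
}}

```text
clock: 1.7
tcp_pos: [541.1, -240.5, 266.8]
tool_rot: [[-0.097, 0.995, -0.001], [0.995, 0.097, 0.0], [0.001, -0.001, -1.0]]
wrist_force: [-0.7, -0.4, 0.0]
gripper_width: 32.7
```

Run:
```python
from h import *
o=env.observe();print(o["clock"],o["tcp_pos"],o["tool_rot"].round(3),o["gripper_width"],o["joint_pos"].round(2))
im=imaging.snapshot("wrist");cv2.imwrite("pics/w1.png",cv2.resize(im[:,:,::-1],(800,600)))
K,R,t=cam("wrist");print(-R.T@t,R[2]);np.savez("w1.npz",K=K,R=R,t=t)
```

```text
1.7 [ 541.06104954 -240.52031551  266.82881548] [[-0.097  0.995 -0.001]
 [ 0.995  0.097  0.   ]
 [ 0.001 -0.001 -1.   ]] 32.68060243552583 [-0.61  0.08  1.67 -0.    1.39 -0.71]
[ 534.10432626 -170.86678407  424.89798898] [ 0.02220346 -0.23868121 -0.97084411]
```

View pics/w1.png

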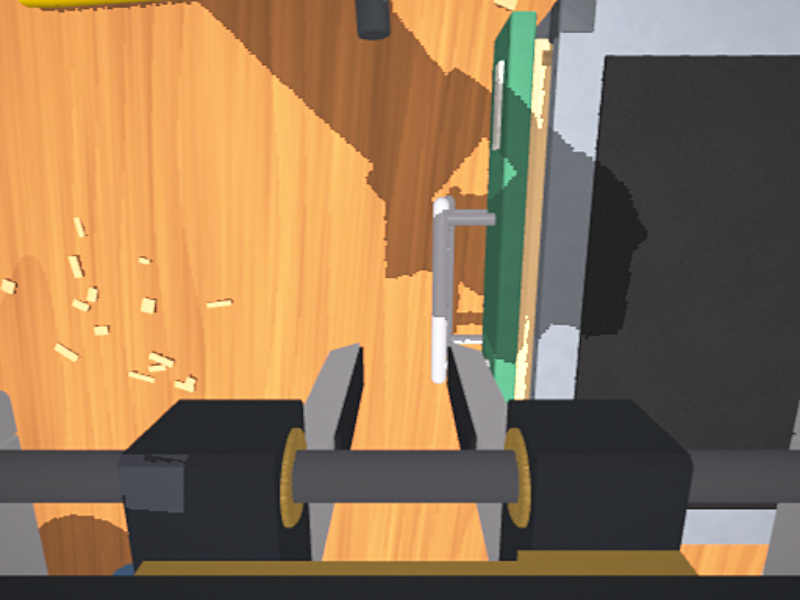

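The wrist view shows the bar running vertically in the image from (443,200) to (438,382), just right of the jaw centre at about x=405. The drawer is slightly ajar.

Run:
```python
from h import *
z=np.load("w1.npz");c=(z["K"],z["R"],z["t"]);k=.64
S=lambda u,v:((u+.5)*k-.5,(v+.5)*k-.5)
a,b=onz("wrist",S(443,200),106,c),onz("wrist",S(439,382),106,c);print(a,b,(a+b)/2,np.hypot(*(a-b)[:2]),np.degrees(np.arctan2(-(a-b)[0],(a-b)[1])))
print(onz("wrist",S(515,15),127,c),onz("wrist",S(488,340),127,c))
```

```text
[ 559.38528041 -177.23218965  106.        ] [ 571.06914623 -303.79147987  106.        ] [ 565.22721332 -240.51183476  106.        ] 127.09746914043782 5.274555738206523
[586.15069288 -72.82362294 127.        ] [ 597.16310931 -262.75081211  127.        ]
```

{"fn": "move_arm", "kwargs": {
  "deltas": [
    [[14,0,-10,0,0,0,-0.3],[10,0,-30,0,0,0,-0.3],[0,0,-30,0,0,0,-0.3],[0,0,-30,0,0,0,-0.3],[0,0,-30,0,0,0,-0.3],[0,0,-20,0,0,0,-0.3],[0,0,-10,0,0,0,-0.3],[0,0,0,0,0,0,-0.3],[0,0,0,0,0,0,-1],[0,0,0,0,0,0,-1],[0,0,0,0,0,0,-1],[0,0,0,0,0,0,-1]]
  ],
  "newtons": 15
}}

```text
clock: 2.95
tcp_pos: [565.9, -241.5, 108.9]
tool_rot: [[-0.096, 0.995, 0.002], [0.995, 0.096, -0.002], [-0.002, 0.002, -1.0]]
wrist_force: [-0.5, 0.3, 3.3]
gripper_width: 9.9
```

{"fn": "move_arm", "kwargs": {
  "deltas": [
    [[-6,-0.6,0,0,0,0,-1],[-12,-1.1,0,0,0,0,-1],[-18,-1.7,0,0,0,0,-1],[-18,-1.7,0,0,0,0,-1],[-18,-1.7,0,0,0,0,-1],[-18,-1.7,0,0,0,0,-1],[-18,-1.7,0,0,0,0,-1],[-18,-1.7,0,0,0,0,-1],[-18,-1.7,0,0,0,0,-1],[-18,-1.7,0,0,0,0,-1],[-9,-0.8,0,0,0,0,-1],[0,0,0,0,0,0,-1]]
  ]
}}

```text
clock: 4.15
tcp_pos: [393.3, -258.5, 108.8]
tool_rot: [[-0.095, 0.995, 0.001], [0.995, 0.095, -0.004], [-0.004, 0.001, -1.0]]
wrist_force: [-0.9, -3.1, 5.7]
gripper_width: 10.5
```

{"fn": "move_arm", "kwargs": {
  "deltas": [
    [[0,0,0,0,0,0,-0.3],[0,0,0,0,0,0,-0.3],[0,0,0,0,0,0,-0.3],[0,0,20,0,0,0,-0.3],[0,0,30,0,0,0,-0.3],[0,0,40,0,0,0,-0.2],[0,0,40,0,0,0,0],[25,0,40,0,0,0,0.3],[35,0,10,0,0,0,0.3],[35,0,0,0,0,0,0.3],[0,0,0,0,0,0,0.3],[0,0,0,0,0,0,0.3]]
  ]
}}

```text
clock: 5.35
tcp_pos: [489.0, -256.4, 286.2]
tool_rot: [[-0.097, 0.995, -0.002], [0.995, 0.097, 0.002], [0.002, -0.002, -1.0]]
wrist_force: [0.0, -0.2, -0.6]
gripper_width: 61.3
```

Run:
```python
from h import *
o=env.observe();print(o["clock"],o["tcp_pos"],o["tool_rot"].round(3),o["gripper_width"],o["joint_pos"].round(2))
K,R,t=cam("wrist");np.savez("w2.npz",K=K,R=R,t=t)
im=imaging.snapshot("wrist");cv2.imwrite("pics/w2.png",cv2.resize(im[:,:,::-1],(800,600)))
im=imaging.snapshot("side");cv2.imwrite("pics/s2.png",cv2.resize(im[:,:,::-1],(800,600)))
im=imaging.snapshot("scene");cv2.imwrite("pics/c2.png",cv2.resize(im[:,:,::-1],(800,600)))
```

```text
5.35 [ 489.01293021 -256.44436077  286.20626847] [[-0.097  0.995 -0.002]
 [ 0.995  0.097  0.002]
 [ 0.002 -0.002 -1.   ]] 61.32670088532118 [-0.69 -0.03  1.75 -0.    1.43 -0.79]
```

View pics/w2.png

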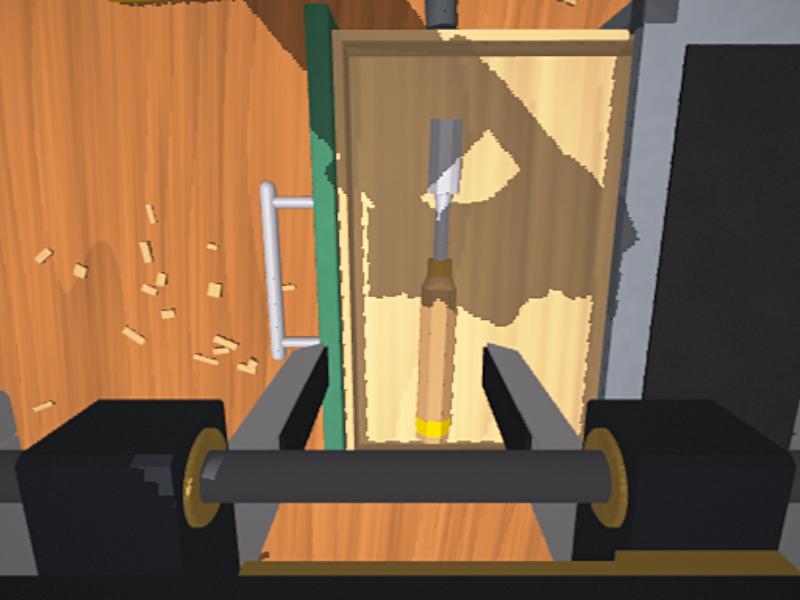

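The drawer is open. The gouge has its yellow band at (433,428), its butt at about (432,440), its ferrule at (439,268) and its tip at (446,120).

Run:
```python
from h import *
z=np.load("w2.npz");c=(z["K"],z["R"],z["t"]);k=.64
S=lambda u,v:((u+.5)*k-.5,(v+.5)*k-.5)
b=onz("wrist",S(432,439),95,c);t=onz("wrist",S(446,119),90,c);h1=onz("wrist",S(433.5,420),98,c);h2=onz("wrist",S(438.5,300),98,c);f=onz("wrist",S(439,259),95,c)
for n,p in zip("b t h1 h2 f".split(),(b,t,h1,h2,f)):print(n,p)
d=(t-b)[:2];L=np.hypot(*d);d/=L;print("len",L,"yaw",np.degrees(np.arctan2(d[1],d[0])),np.degrees(np.arctan2(*(h2-h1)[1::-1])))
o=f[:2]-d*(27);print("origin from ferrule, butt, tip",o,b[:2]+95*d,t[:2]-145*d)
```

```text
b [ 521.83969127 -379.70713631   95.        ]
t [ 505.06486523 -137.57015491   90.        ]
h1 [ 520.85262465 -361.45551015   98.        ]
h2 [ 513.76537519 -264.44970201   98.        ]
f [ 510.91312461 -234.46917714   95.        ]
len 242.71735115006175 yaw 93.96301922538858 94.1786084074922
origin from ferrule, butt, tip [ 512.77916468 -261.40461651] [ 515.27399473 -284.93429406] [ 515.08619154 -282.22344046]
```

{"fn": "move_arm", "kwargs": {
  "deltas": [
    [[13,-13,-20,0,0,-1.6,0.3],[13,-14,-30,0,0,0,0.3],[0,0,-40,0,0,0,0.3],[0,0,-40,0,0,0,0.3],[0,0,-30,0,0,0,0.3],[0,0,-15,0,0,0,0.3],[0,0,-5,0,0,0,0.3],[0,0,0,0,0,0,0.3]]
  ]
}}

```text
clock: 6.3
tcp_pos: [515.3, -284.4, 108.1]
tool_rot: [[-0.068, 0.998, 0.001], [0.998, 0.068, -0.0], [-0.001, 0.0, -1.0]]
wrist_force: [-0.7, -0.2, 0.3]
gripper_width: 61.1
```

{"fn": "move_arm", "kwargs": {
  "deltas": [
    [[0,0,-3.5,0,0,0,0.3],[0,0,0,0,0,0,-1],[0,0,0,0,0,0,-1],[0,0,0,0,0,0,-1],[0,0,0,0,0,0,-1],[0,0,0,0,0,0,-1]]
  ],
  "newtons": 35
}}

```text
clock: 6.9
tcp_pos: [515.4, -284.1, 104.2]
tool_rot: [[-0.068, 0.998, 0.0], [0.998, 0.068, -0.0], [-0.0, 0.0, -1.0]]
wrist_force: [-0.0, -0.4, 0.8]
gripper_width: 25.5
```

{"fn": "move_arm", "kwargs": {
  "deltas": [
    [[0,0,8,0,0,0,-1],[0,0,25,0,0,0,-1],[0,0,40,0,0,0,-1],[0,0,45,0,0,0,-1],[-5,20,45,0,0,0,-1],[-10,30,20,0,0,-4,-1],[-10,30,0,0,0,-6,-1],[-10,30,0,0,0,-6,-1],[-10,30,0,0,0,-6,-1],[-10,30,0,0,0,-6,-1],[-10,30,0,0,0,-6,-1],[-10,30,0,0,0,-6,-1]]
  ]
}}

```text
clock: 8.1
tcp_pos: [439.4, -52.8, 286.9]
tool_rot: [[0.593, 0.805, -0.0], [0.805, -0.593, 0.0], [0.0, -0.0, -1.0]]
wrist_force: [0.8, -0.7, -1.7]
gripper_width: 25.9
```

{"fn": "move_arm", "kwargs": {
  "deltas": [
    [[-10,30,0,0,0,-6,-1],[-10,30,0,0,0,-6,-1],[-10,30,0,0,0,-6,-1],[-10,30,0,0,0,-6,-1],[-5,20,0,0,0,-6,-1],[0,0,0,0,0,-6,-1],[0,0,0,0,0,-6,-1],[0,0,0,0,0,0,-1],[0,0,0,0,0,0,-1]]
  ]
}}

```text
clock: 9.0
tcp_pos: [395.1, 85.9, 287.0]
tool_rot: [[0.978, 0.208, -0.0], [0.208, -0.978, 0.0], [-0.0, -0.0, -1.0]]
wrist_force: [0.4, -0.7, -2.2]
gripper_width: 25.4
```

Run:
```python
from h import *
o=env.observe();print(o["clock"],o["tcp_pos"],o["tool_rot"].round(3),o["gripper_width"],o["joint_pos"].round(2),o["wrist_force"])
K,R,t=cam("wrist");np.savez("w3.npz",K=K,R=R,t=t)
im=imaging.snapshot("wrist");cv2.imwrite("pics/w3.png",cv2.resize(im[:,:,::-1],(800,600)))
im=imaging.snapshot("side");cv2.imwrite("pics/s3.png",cv2.resize(im[200:330,130:350,::-1],None,fx=3.6,fy=3.6,interpolation=cv2.INTER_CUBIC))
```

```text
9.0 [395.09756232  85.94067812 286.97290669] [[ 0.978  0.208 -0.   ]
 [ 0.208 -0.978  0.   ]
 [-0.    -0.    -1.   ]] 25.39433172996201 [-0.07 -0.43  2.08 -0.    1.49  1.29] [ 0.41383345 -0.65228578 -2.18694642]
```

View pics/w3.png

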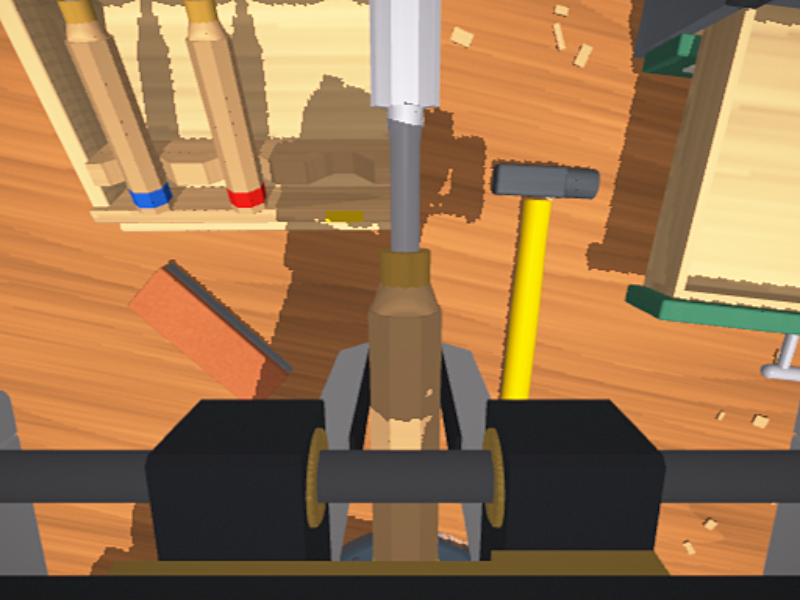

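View pics/s3.png

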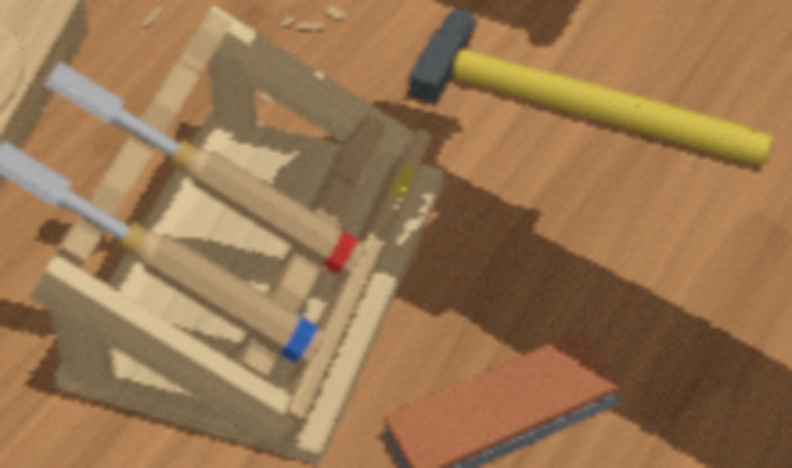

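Both views show the rest in detail. In the wrist picture the red band is at (246,196), the blue band at (151,198) and the yellow mark at (345,216), with the board edge running (120,225)-(393,228). In the side crop the mark is at (403,182), the red band at (341,251) and the blue band at (299,339).

Run:
```python
from h import *
z=np.load("w3.npz");c=(z["K"],z["R"],z["t"]);k=.64
S=lambda u,v:((u+.5)*k-.5,(v+.5)*k-.5)
Q=lambda u,v:(130+(u+.5)/3.6-.5,200+(v+.5)/3.6-.5)
P={}
for n,a,b in(("yel",(345,216),(403,182)),("red",(246,196),(343,249)),("blue",(151,198),(301,337)),("redfer",(202,12),(184,153)),("bluefer",(84,11),(135,237))):
    P[n],e=tri("wrist",S(*a),"side",Q(*b),c);print(n,P[n],e)
a,b=onz("wrist",S(122,226),18,c),onz("wrist",S(393,229),18,c);print("edge",a,b,np.degrees(np.arctan2(-(a-b)[0],(a-b)[1])))
for h in (50,54,58):print(h,onz("wrist",S(345,216),h,c), onz("side",Q(403,182),h))
for n,m in(("red","redfer"),("blue","bluefer")):
    d=P[m]-P[n];print(n,np.degrees(np.arctan2(d[1],d[0])),np.degrees(np.arctan2(d[2],np.hypot(d[0],d[1]))),np.linalg.norm(d))
# handle axis of held gouge: tool x offset. ferrule start & tip
o=env.observe();T=o["tcp_pos"];R=o["tool_rot"]
for n,uv in(("shoulder/fer",(405.5,268)),("edge",(405,0))):
    p=onz("wrist",S(*uv),T[2]-11,c);print(n,R.T@(p-T))
for n,uv in (("feret top end",(405,250)),("band? redlike",(405,121))):print(n,R.T@(onz("wrist",S(*uv),T[2]-11,c)-T))
```

```text
yel [428.53757506 143.92717249  54.72440772] 1.824111251181598
red [428.41023742 221.43427184  61.95646473] 1.3476707177875829
blue [412.05384548 295.01089539  60.30505128] 0.4712091147854662
redfer [537.32608566 244.64576242 118.23040444] 0.45511745620276195
bluefer [523.10872408 317.03133164 114.77606422] 0.5440735516506247
edge [376.73300387 339.17406944  18.        ] [423.85907931 104.98188717  18.        ] 11.377581551002539
50 [428.90232743 144.93510805  50.        ] [429.99625661 139.86781188  50.        ]
54 [429.24348061 144.49877285  54.        ] [428.11667792 142.87927963  54.        ]
58 [429.58463379 144.06243764  58.        ] [426.23709923 145.89074737  58.        ]
red 12.03055401267292 26.808640711309565 124.7725594172307
blue 11.215378557749776 25.693161327288923 125.63907403221485
shoulder/fer [40.79656268 -1.80088326 10.99623053]
edge [125.46468884  -2.02481371  10.98836362]
feret top end [47.19948136 -1.98188858 10.99563765]
band? redlike [89.89635263 -2.00530599 10.99166937]
```

{"fn": "move_arm", "kwargs": {
  "deltas": [
    [[12.6,7.6,-5,0.6,-2.74,0,-1],[12.6,7.6,-5,0.6,-2.74,0,-1],[12.6,7.6,-5,0.6,-2.74,0,-1],[12.6,7.6,-10,0.6,-2.74,0,-1],[12.6,7.6,-10,0.6,-2.74,0,-1],[12.6,7.6,-10,0.6,-2.74,0,-1],[12.6,7.6,-10,0.55,-2.74,0,-1],[12.6,7.6,-15,0.55,-2.74,0,-1],[12.6,7.6,-15,0.55,-2.74,0,-1],[12.6,7.6,-12,0.55,-2.74,0,-1],[0,0,0,0,0,0,-1],[0,0,0,0,0,0,-1]]
  ]
}}

```text
clock: 10.3
tcp_pos: [520.9, 161.8, 189.8]
tool_rot: [[0.865, 0.207, 0.458], [0.183, -0.978, 0.097], [0.468, -0.0, -0.884]]
wrist_force: [0.1, -0.1, -1.5]
gripper_width: 25.6
```

Run:
```python
from h import *
o=env.observe();print(o["clock"],o["tcp_pos"],o["tool_rot"].round(3),o["gripper_width"],o["joint_pos"].round(2),o["wrist_force"])
x,y=np.array([.9785,.206,0]),np.array([-.206,.9785,0])
T,R=o["tcp_pos"],o["tool_rot"]
b=T+R@[-95,0,11.2];s=T+R@[70,0,11.2]
print("butt s,l,z",b@x,b@y,b[2],"shank",s@x,s@y,s[2])
im=imaging.snapshot("side");im2=imaging.snapshot("scene")
c=cam("side");P=465*x+51*y+[0,0,50];Q=P+165*(.883*x+[0,0,.4695])
print("side px: butt now/target, shank now/target",*[((proj("side",p,c)-[110,170]+.5)*3-.5).round() for p in(b,P,s,Q)])
A=cv2.resize(im[170:360,110:370,::-1],None,fx=3,fy=3,interpolation=cv2.INTER_CUBIC);cv2.imwrite("pics/s4.png",A)
```

```text
10.3 [520.92853627 161.75397971 189.81468614] [[ 0.865  0.207  0.458]
 [ 0.183 -0.978  0.097]
 [ 0.468 -0.    -0.884]] 25.589970176612635 [ 0.06 -0.24  2.17  0.11  0.73  1.36] [ 0.14903506 -0.10862444 -1.47712251]
butt s,l,z 464.3264620072581 50.846994210948374 135.47853878867517 shank 610.1552687385571 51.06605198864199 212.65850442926427
side px: butt now/target, shank now/target [377. 169.] [378. 239.] [205.  60.] [214. 136.]
```

View pics/s4.png

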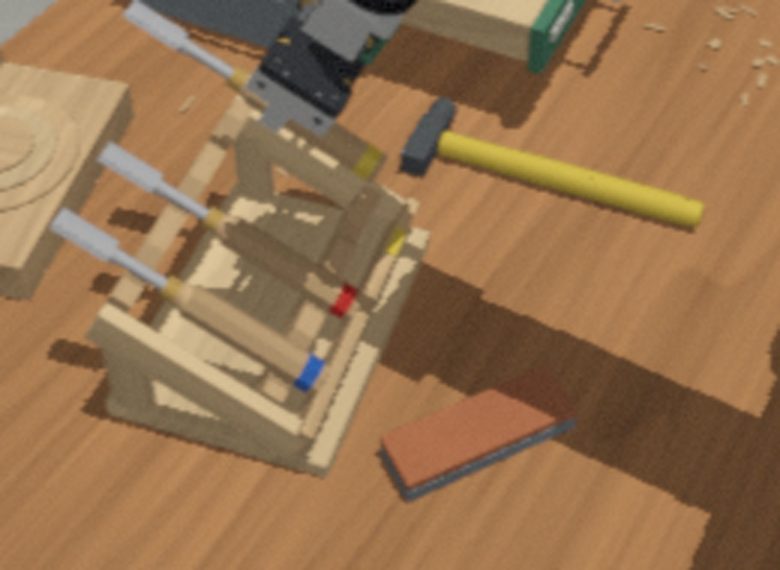

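The held gouge's butt is at (375,163), where it was predicted. Extrapolating the blue and red butts puts the place at about (381,235), which matches the computed (378,239). Descending.

{"fn": "move_arm", "kwargs": {
  "deltas": [
    [[0,0,-12,0,0,0,-1],[0,0,-18,0,0,0,-1],[0,0,-18,0,0,0,-1],[0,0,-12,0,0,0,-1],[0,0,-8,0,0,0,-1],[0,0,-4,0,0,0,-1],[0,0,-2,0,0,0,-1],[0,0,0,0,0,0,-1]]
  ]
}}

```text
clock: 11.2
tcp_pos: [521.6, 162.0, 116.3]
tool_rot: [[0.863, 0.207, 0.46], [0.183, -0.978, 0.097], [0.47, -0.0, -0.883]]
wrist_force: [0.1, 0.1, -1.9]
gripper_width: 25.5
```

{"fn": "move_arm", "kwargs": {
  "deltas": [
    [[0,0,-2,0,0,0,-1],[0,0,-2,0,0,0,-1],[0,0,-2,0,0,0,-1],[0,0,-2,0,0,0,-1],[0,0,0,0,0,0,-1]]
  ]
}}

```text
clock: 11.7
tcp_pos: [521.2, 161.9, 107.7]
tool_rot: [[0.864, 0.207, 0.459], [0.183, -0.978, 0.097], [0.469, -0.0, -0.883]]
wrist_force: [-0.2, -0.4, -2.4]
gripper_width: 25.8
```

{"fn": "move_arm", "kwargs": {
  "deltas": [
    [[0,0,-1,0,0,0,-1],[0,0,-1,0,0,0,-1],[0,0,-1,0,0,0,-1],[0,0,0,0,0,0,-1]]
  ]
}}

```text
clock: 12.1
tcp_pos: [521.5, 162.1, 107.4]
tool_rot: [[0.864, 0.208, 0.459], [0.184, -0.978, 0.097], [0.469, 0.0, -0.883]]
wrist_force: [-25.4, -7.5, 27.8]
gripper_width: 25.2
```

Run:
```python
from h import *
o=env.observe();print(o["clock"],o["tcp_pos"],o["wrist_force"],o["moment"])
x,y=np.array([.9785,.206,0]),np.array([-.206,.9785,0])
T,R=o["tcp_pos"],o["tool_rot"]
b=T+R@[-95,0,11.2];s=T+R@[70,0,11.2]
print("butt s,l,z",b@x,b@y,b[2],"shank",s@x,s@y,s[2])
im=imaging.snapshot("side");im2=imaging.snapshot("scene")
A=cv2.resize(im[190:300,130:270,::-1],(800,600)[0:1]*1+(420,) if 0 else (560,440),interpolation=cv2.INTER_CUBIC)
u,v=proj("scene",(s+b)/2).astype(int);print(u,v)
B=cv2.resize(im2[max(v-60,0):v+60,u-70:u+70,::-1],(240*2,206*2))
cv2.imwrite("pics/s5.png",A);cv2.imwrite("pics/c5.png",B)
print([((proj("side",p)-[130,190]+.5)*4-.5).round() for p in(b,s)])
```

```text
12.1 [521.4902587  162.06327447 107.44887776] [-25.38497226  -7.54439079  27.77992579] [-0.76275543  2.04885441 -0.21001456]
butt s,l,z 465.03696482996673 50.930547185697705 52.972564049568945 shank 610.7276653157471 51.330732989175 130.4122159346221
316 187
[array([424., 236.]), array([205.,  98.])]
```

View pics/s5.png

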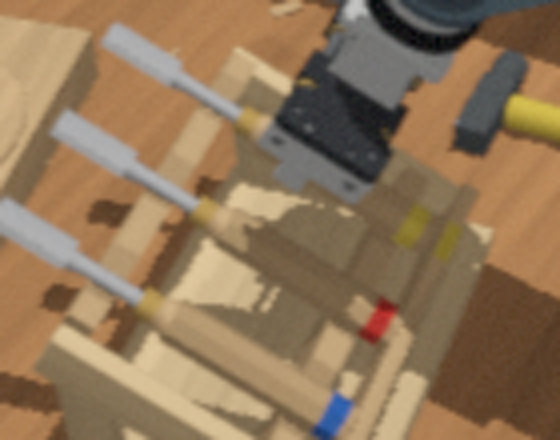

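View pics/c5.png

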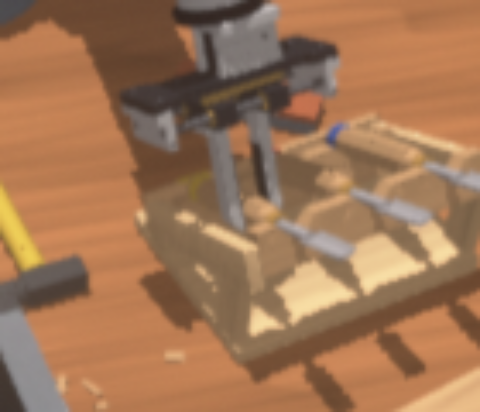

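The yellow band at (413,226) and ferrule at (249,121) sit about 6-7 mm up the slope compared with the red/blue spacing. The gouge is already resting in both notches, so I'll ease the pressure and slide it down the slope to the stop.

{"fn": "move_arm", "kwargs": {
  "deltas": [
    [[0,0,2,0,0,0,-1],[-1,-0.2,-0.5,0,0,0,-1],[-1,-0.2,-0.5,0,0,0,-1],[-1,-0.2,-0.5,0,0,0,-1],[-1,-0.2,-0.5,0,0,0,-1],[-1,-0.2,-0.5,0,0,0,-1],[0,0,0,0,0,0,-1]]
  ]
}}

```text
clock: 12.9
tcp_pos: [517.0, 161.0, 105.3]
tool_rot: [[0.863, 0.207, 0.461], [0.182, -0.978, 0.097], [0.471, 0.0, -0.882]]
wrist_force: [-0.6, 0.6, 5.7]
gripper_width: 25.6
```

{"fn": "move_arm", "kwargs": {
  "deltas": [
    [[-1,-0.2,-0.5,0,0,0,-1],[-0.8,-0.2,-0.6,0,0,0,-1],[0,0,0,0,0,0,-1],[0,0,0,0,0,0,-1]]
  ]
}}

```text
clock: 13.3
tcp_pos: [515.8, 160.7, 104.6]
tool_rot: [[0.862, 0.207, 0.463], [0.182, -0.978, 0.098], [0.473, 0.0, -0.881]]
wrist_force: [2.0, 1.6, 5.6]
gripper_width: 25.4
```

{"fn": "move_arm", "kwargs": {
  "deltas": [
    [[0,0,0,0,0,0,-0.3],[0,0,0,0,0,0,-0.15],[0,0,0,0,0,0,-0.05],[0,0,0,0,0,0,-0.05],[0,0,0,0,0,0,-0.05],[-4.6,-1,8.8,0,0,0,-0.05],[-9.2,-2,17.6,0,0,0,-0.05],[-13,-3,26,0,0,0,-0.05],[-13,-3,26,0,0,0,-0.05],[-13,-3,26,0,0,0,-0.05],[-13,-3,26,0,0,0,-0.05],[-13,-3,26,0,0,0,-0.05]]
  ]
}}

```text
clock: 14.5
tcp_pos: [434.8, 142.4, 260.6]
tool_rot: [[0.864, 0.207, 0.459], [0.183, -0.978, 0.097], [0.469, -0.0, -0.883]]
wrist_force: [0.3, -0.4, 0.6]
gripper_width: 44.7
```

{"fn": "move_arm", "kwargs": {
  "deltas": [
    [[-15,-30,20,0,0,0,-0.05],[-15,-30,10,0,0,0,-0.05],[-15,-35,0,0,0,0,-0.05],[-10,-35,0,0,0,0,-0.05],[0,-35,0,0,0,0,-0.05],[0,-35,0,0,0,0,-0.05],[0,0,0,0,0,0,-0.05],[0,0,0,0,0,0,-0.05]]
  ]
}}

```text
clock: 15.3
tcp_pos: [380.5, -58.0, 289.5]
tool_rot: [[0.865, 0.205, 0.459], [0.18, -0.979, 0.097], [0.469, -0.001, -0.883]]
wrist_force: [0.3, 0.4, -0.6]
gripper_width: 44.5
```

Run:
```python
from h import *
o=env.observe();print(o["clock"],o["tcp_pos"],o["wrist_force"],o["dq"].round(3))
im=imaging.snapshot("side");cv2.imwrite("pics/s6.png",cv2.resize(im[180:350,110:370,::-1],(780,510),interpolation=cv2.INTER_CUBIC))
```

```text
15.3 [380.48364953 -57.96449908 289.46288859] [ 0.28684389  0.41556737 -0.60698369] [ 0.056 -0.009  0.004  0.002 -0.    -0.   ]
```

View pics/s6.png

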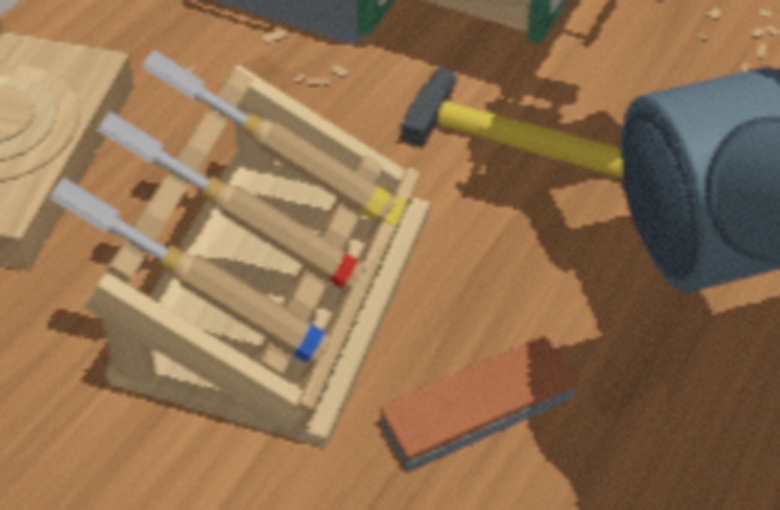

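The gouge lies parallel to the other two. The bands at (310,341), (344,270) and (377,205) are evenly spaced and in line, as are the ferrules, and the butt is at the strip. The arm is clear.

```bash
python3 -c "
from h import *
print(env.finish_job())"
```

```text
the job is handed in; nothing more can be done
None
```

The yellow-banded gouge now lies in the marked place on the rest, cutting end up the slope and butt at the stop strip. I handed the job in at about 15.4 s on the robot clock; no verdict was reported.

- **What I did:** I pulled the top drawer open by about 170 mm and gripped the gouge by the flats of its handle. I lowered it into both notches, slid it the last 6 mm or so down to the stop, released it there and backed away.
- **One thing went off plan:** it first settled about 6–7 mm too far up the slope, with about 38 N at the wrist. I eased the pressure before sliding it down; at release the wrist force was about 6 N.
- **Last checks:** in the final side picture the three coloured bands and the ferrules are evenly spaced and in line. The wrist force was about zero and the arm clear. The other gouges, hammer and stone look unmoved, judged by eye from the pictures rather than measured. I judged the final butt and shank positions only from that picture and the last arm pose, not by a separate 3D measurement.

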